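# Unlatch and open the graver case under the bench lamp

### The arm

A 6-joint arm with a two-finger parallel gripper is mounted at the origin on the work surface. World frame = base frame: x ahead of the robot, y to its left, z up, the work surface at z = 0. Lengths are in mm, angles in rad, forces in N, time in s.
With the tool pointing down it reaches from about 350 to 875 mm from the base axis. Payload 4.2 kg.
Tool frame: the origin (TCP) lies on the mounting face of the last link; the fingertips stand 173 mm ahead of it and the grasp point (between the pads) lies 155 mm ahead of it; z points along the fingers, y is the line along which they close (so a half turn about z gives the same grasp; the last joint's range is limited). The gripper opens to 85 mm and grips with 20 to 120 N. Pads are 22 mm wide; open, the fingers measure 114 mm over their backs; the gripper's body (76 mm by 85 mm) begins 54 mm behind the grasp point. The pads swing forward as they close: fully open they stand 13 mm farther back than shut.
Start: joints at [0.259, 0.385, 0.008, 0, -1.194, -0.259], TCP at [624.98, 0.025, 404.712] pointing down, gripper open.
Joint ranges: [-3.14, 3.14], [-1.21, 2.06], [-1.07, 1.41], [-3.16, 2.05], [-2.99, -0.16], [-3.1, 3.1]. Speed limits (rad/s): [2.79, 2.79, 3.14, 3.14, 3.14, 3.14].

### API

Orientations are given as a unit quaternion [x, y, z, w].
In Python, from bench import arm gives the robot as it stands. The module is installed in compiled form; this text tells all that it offers.
- The arm moves only by the tool move_arm, never from a script. Its arguments are lists of equal length, an entry for each row: "fingers": the finger opening in mm, from 0 to 85.4; "travel": the shift along the tool's x, y, z in mm, a list of three; "dr": the turn, a rotation vector about the tool's x, y, z in rad, a list of three. A call has 1 to 10 rows; each row is the pose to reach, as a shift and turn from the pose commanded when the call began, along the tool's axes at that moment; what a row does not reach only later rows make up. A row lasts 1/10 s, in which the tool goes at most 50 mm and 8.59 degrees, less where a joint would pass 70% of its speed; a pose out of reach is approached as far as the arm can. A call with a gripper value outside its range is refused whole. The fingers move at their own pace and stop on an object; the grip force is fixed at half the most. Time passes only in rows, so rows that repeat a pose let the fingers close. It gives the time, the measured TCP pose, the force, the opening and the grip force at its end, in the units of the state.
- arm.read_state(): the state, without advancing time (a new reading comes with each control period).
- arm.get_image(name): name is "scene" or "side" or "wrist"; returns the picture (384x512x3 uint8, red, green, blue); there is no depth.
- arm.camera_model(name): a dict with "intrinsics" (3x3 intrinsics, pixels), "pose" (4x4, takes a point from camera to world coordinates). Camera axes: x right, y up, looking along -z (the intrinsics and any distortion apply to the point x, -y, -z); pixel columns grow to the right and rows downward; lengths in mm; the calibration is good to about 2 mm. A picture is of the moment at which its call begins: read the wrist's pose just before it. camera_model takes no time and is no camera call; for the wrist camera it gives the pose at the moment of the call.
- arm.job_done(): hands the job in; it is judged then, once.
The state is a dict: "clock": time; "joints": joint angles; "joint_vel": joint speeds; "joint_efforts": joint torques, N m; "position": TCP position; "ee_rot": TCP orientation; "contact_force": force on the tool from outside, world axes, zero at the start; "wrist_torque": the same for the moment, N m; "gripper_width": finger opening in mm; "grasp_force": force on a finger pad.
Only numpy, scipy, OpenCV 4.12 (cv2) and the standard library are available. Lean on these libraries where they do the work, as an engineer would, in place of code of your own. Each camera call takes 0.05 s, during which the arm holds its last target. There are 200 camera calls.

### The job

The gravers are needed: swing the steel latch lever of the wooden tool case a quarter turn or more towards the robot so that its tongue is off the lid, then open the lid until it stands upright or leans back, and let go. Do not bump the bench lamp that reaches over the latch, and leave the other things on the bench where they are.

Things in the scene. Friction and masses are not known exactly. Their poses are not given: they have to be found in the camera images.
- case: (All sizes in mm, angles in rad.) Wooden tool case, fixed to the bench: 120 deep (its x), 280 wide (its y), 88 high; the lid on it adds 12. Origin: centre of the underside. x points from the front (latch side, towards the robot) to the hinge side, y to its left, z up. A steel latch bracket stands 35 out from the front face, 34 wide, up to 85 high, centred at y = 30.
- latch (a joint): Latch lever on an upright pin 26 in front of the case. 0: closed, arm along the front face (to case +y), its tongue, 18 wide, reaching 18 in over the lid, 3 above it, blocking it. Grows as the arm swings out towards the robot (counter-clockwise from above); at 1.57 the arm points straight out and the tongue is clear of the lid; stop at 1.95. Stays where left. Starts at 0 to 0.15.
- latch_post (a point): On the latch lever's far end: middle of the graspable part of an upright round steel post, 14 in diameter, 58 from the pivot. The post's top is 16 above this point; the top of the lever arm (8 thick, 16 wide, underside 103 above the bench) is 18 below it.
- latch_pivot (a point): Point on the latch's upright turning axis, at the height of latch_post.
- lid (a joint): Lid of the case, 12 thick, hinged along the top of the far wall. 0: shut; grows as it opens up and away from the robot; 1.57 upright; stop at 1.9. The stiff hinge holds it where it is left.
- lid_handle (a point): Middle of the lid's steel pull: a round bar 10 in diameter, 68 long, parallel to the case's y, centred at case y = -75; with the lid shut it stands level, 36 in front of the lid's front edge (29 free between bar and lid), 94 above the bench. Round stubs of 10 join its ends to the lid, 58 clear between them. 156 from the hinge.
- lid_hinge (a point): Point on the lid's hinge axis (which runs along the case's y), level with lid_handle along that axis, 88 above the bench.
- lamp: Bench lamp, fixed: round foot 110 in diameter, 16 high, on the left of the case; upright post 18 in diameter; level tube 26 in diameter, its centre 285 above the bench, reaching from the post along the lamp's -y for 220, over the latch. Origin: centre of the foot's underside.
- block: Round steel bench block, 96 in diameter, 30 high, lying in front of the case. Origin: centre of the underside.
- bezel_a: Small bezel cup (22 in diameter) on a square metal plate of 34, 13 high in all. Origin: centre of the underside.
- bezel_b: A second one, like bezel_a.
- pencil: Pencil lying in front of the case, about 160 long (its x), 8 thick. Origin: on the underside, near the middle.
- jar: Amber jar, 54 in diameter, 65 high, right of the case. Origin: centre of the underside.
- hammer: Small hammer lying right of the case, 220 long (its x), handle to its -x. Origin: underside, near the middle.
- pin: Wooden bench pin, 158 long (its x), 55 wide, 22 high, lying front left. Origin: on the underside, near the middle.

How it is judged:
By the outcome, as a careful person would: the job done as asked, in the order asked, and still so for the second after the job is handed in, with the robot touching nothing.
It also fails if it takes over 58 s, if anything falls off the work surface, if the arm or the gripper's body presses on something with over 40 N, if the wrist force passes 120 N, or if a joint passes its speed limit or range.

## Working session

There is one attempt and no reset: what is moved stays moved. The work goes in short steps, Python scripts to look and compute and a tool call to move; the robot and the scene stay as the last step left them, time stands still between calls to the robot, and variables do not carry over. Pictures are saved under pics/ and viewed, at most 12 in all, crops included, and the job is handed in when it is done.

Besides the shell and the picture viewer there is one more tool, called after "Emit:" by a JSON object that holds its "op" and its "data", one argument or row to a line. move_arm: Moves the arm, as the interface text tells. Its arguments: {"type":"object","properties":{"fingers":{"type":"array","items":{"type":"number"}},"travel":{"type":"array","items":{"type":"array","items":{"type":"number"}}},"dr":{"type":"array","items":{"type":"array","items":{"type":"number"}}}},"required":["fingers","travel","dr"]}

```bash
mkdir -p pics
cat > h.py <<'E'
import numpy as np, cv2
from bench import arm
def save(n,f):
    im=arm.get_image(n); cv2.imwrite('pics/'+f,im[:,:,::-1]); return im
def ray(n,u,v,M=None):
    c=M or arm.camera_model(n); K=np.array(c['intrinsics']); T=np.array(c['pose'])
    p=np.linalg.inv(K)@[u,v,1]; d=T[:3,:3]@[p[0],-p[1],-p[2]]; return T[:3,3],d
def atz(n,u,v,z):
    o,d=ray(n,u,v); return o+d*(z-o[2])/d[2]
def proj(n,P):
    c=arm.camera_model(n); K=np.array(c['intrinsics']); T=np.array(c['pose'])
    q=(np.atleast_2d(P)-T[:3,3])@T[:3,:3]; q=q*[1,-1,-1]; r=q@K.T; return r[:,:2]/r[:,2:]
E
python3 - <<'E'
from h import *
for n in('scene','side','wrist'):
    save(n,n+'0.png'); c=arm.camera_model(n); print(n,{k:(np.round(v,3).tolist() if k in('intrinsics','pose') else v) for k,v in c.items()})
print(arm.read_state())
E
```

```text
scene {'intrinsics': [[499.909, 0.0, 258.592], [0.0, 499.909, 187.8], [0.0, 0.0, 1.0]], 'pose': [[0.744, -0.365, 0.56, 1286.678], [0.668, 0.424, -0.611, -797.313], [-0.014, 0.829, 0.56, 841.187], [0.0, 0.0, 0.0, 1.0]]}
side {'intrinsics': [[365.761, 0.0, 252.251], [0.0, 365.761, 187.076], [0.0, 0.0, 1.0]], 'pose': [[0.875, 0.334, -0.35, 261.691], [-0.483, 0.631, -0.607, -522.894], [0.018, 0.701, 0.713, 699.847], [0.0, 0.0, 0.0, 1.0]]}
wrist {'intrinsics': [[319.758, 0.0, 252.411], [0.0, 319.758, 191.899], [0.0, 0.0, 1.0]], 'pose': [[-1.0, -0.001, 0.002, 623.75], [0.001, -0.953, -0.302, -77.056], [0.002, -0.302, 0.953, 372.414], [0.0, 0.0, 0.0, 1.0]]}
{'clock': 0.15, 'joints': array([ 2.58600722e-01,  3.85389326e-01,  6.97824529e-03, -3.26440733e-04,
       -1.19399854e+00, -2.58630824e-01]), 'joint_vel': array([-0.00124632, -0.00253118,  0.00495816,  0.00340126, -0.00025485,
       -0.00046996]), 'joint_efforts': array([-5.33307484e-04, -3.92678189e+01,  1.88582200e+01,  4.18861136e+00,
       -3.39635873e-03,  2.57209422e-06]), 'position': array([6.24864954e+02, 3.43796253e-02, 4.03885831e+02]), 'ee_rot': array([-7.07053346e-01,  7.07159736e-01,  5.36699101e-04, -6.21012381e-04]), 'contact_force': array([-0.62862952,  0.2728081 ,  1.03216578]), 'wrist_torque': array([-0.00252205,  0.00248104,  0.07794034]), 'grasp_force': 0.0, 'gripper_width': 85.3424022110561}
```

View pics/scene0.png

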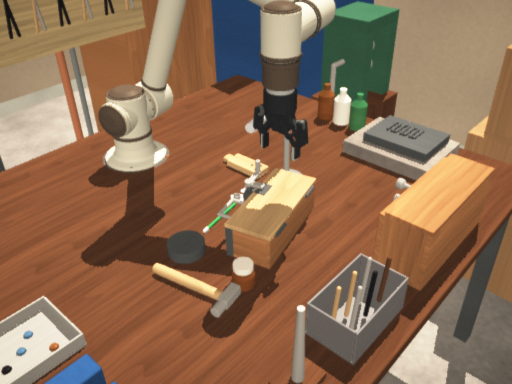

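View pics/side0.png

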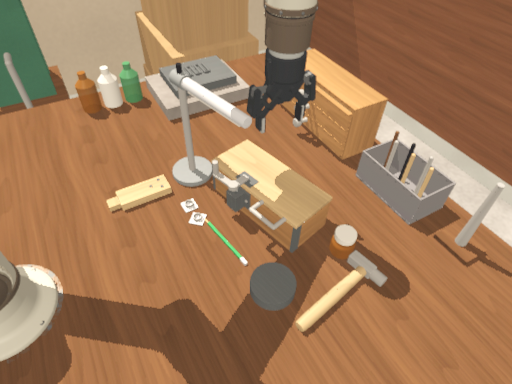

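View pics/wrist0.png

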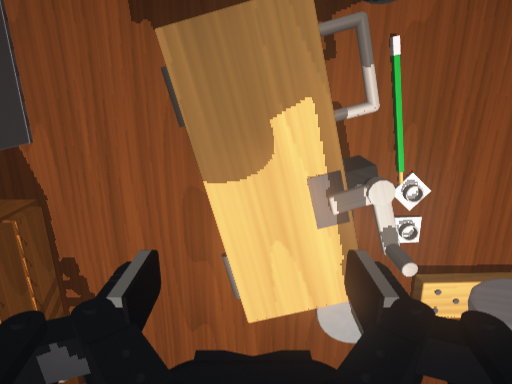

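The wrist view shows the lid with corners at (158,30) and (248,322), and the handle bar from (365,15) to (377,105). The pivot is at (381,190), the post top at (409,269) and the lamp foot at the bottom. In the side view the lamp tube runs from (180,80) to (243,118), and its foot is at (193,172).

Run:
```python
from h import *
np.set_printoptions(precision=1,suppress=True)
for nm,n,u,v,z in [('lidFarR','wrist',158,30,100),('lidFarL','wrist',248,322,100),('lidNearR','wrist',314,-3,100),('lidNearL','wrist',356,290,100),('h1','wrist',363,18,94),('h2','wrist',376,105,94),('pivot','wrist',381,190,121),('post','wrist',409,269,145),('postS','side',215,163,145),('post scene','scene',257,162,145),('foot side','side',193,172,16),('tubeEnd','side',240,116,285),('tubeBase','side',182,80,285),('wristgrey','wrist',495,305,285),
 ('h1 side','side',284,226,94),('h2 side','side',252,207,94),('lidNearLs','side',217,155,100),('lidFarLs','side',248,145,100),('lidFarRs','side',328,200,100),('lidNearRs','side',296,224,100)]:
    print(nm,atz(n,u,v,z))
im=cv2.imread('pics/side0.png')[40:280,130:350]; cv2.imwrite('pics/side0c.png',cv2.resize(im,None,fx=2.5,fy=2.5,interpolation=cv2.INTER_CUBIC))
```

```text
lidFarR [ 695.8 -121.6  100. ]
lidFarL [627.9 149.3 100. ]
lidNearR [ 577.  -143.9  100. ]
lidNearL [520.7 111.3 100. ]
h1 [ 536.9 -130.9   94. ]
h2 [519.2 -65.4  94. ]
pivot [517.3   1.1 121. ]
post [496.8  60.6 145. ]
postS [496.3  55.9 145. ]
post scene [503.7  52.7 145. ]
foot side [482.6 184.9  16. ]
tubeEnd [538.6  12.7 285. ]
tubeBase [488.5 194.3 285. ]
wristgrey [545.1 -10.9 285. ]
h1 side [ 562.6 -139.1   94. ]
h2 side [528.8 -60.8  94. ]
lidNearLs [532.5 127.8 100. ]
lidFarLs [620.3 126.6 100. ]
lidFarRs [ 686.1 -126.9  100. ]
lidNearRs [ 584.8 -150.3  100. ]
```

View pics/side0c.png

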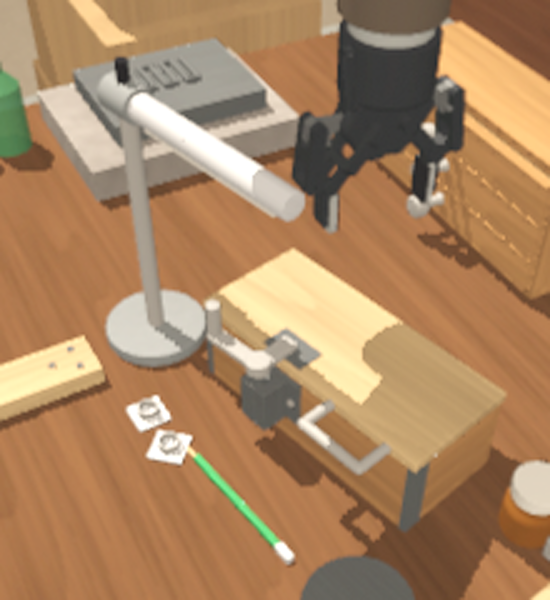

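The crop shows the lamp tube reaching over the case front beside the latch, its end at full-image (244,120). So I'll tilt the tool back towards the robot. First I'll fit the poses of the case, latch and lamp to these pixels.

Run:
```python
from h import *
from scipy.optimize import least_squares as ls
np.set_printoptions(precision=3,suppress=True)
def C(p,P):
    c,s=np.cos(p[2]),np.sin(p[2]); return np.array([p[0]+c*P[0]-s*P[1],p[1]+s*P[0]+c*P[1],P[2]])
def L(q,r,z): return [-86-r*np.sin(q),30+r*np.cos(q),z]
obs=[('wrist',158,30,lambda q:[60,-140,100]),('wrist',248,322,lambda q:[60,140,100]),('wrist',363,17,lambda q:[-96,-109,94]),('wrist',377,105,lambda q:[-96,-41,94]),
('wrist',409,269,lambda q:L(q,58,145)),('wrist',337,203,lambda q:L(q+np.pi/2*-1,44,111)) if 0 else ('wrist',345,300,lambda q:[-60,140,100]),
('side',248,140,lambda q:[60,140,100]),('side',331,197,lambda q:[60,-140,100]),('side',297,226,lambda q:[-60,-140,100]),('side',274,227,lambda q:[-96,-109,94]),('side',251,210,lambda q:[-96,-41,94]),('side',215,161,lambda q:L(q,58,145)),('scene',257,161,lambda q:L(q,58,145)),('scene',316,180,lambda q:[60,140,100])]
M={n:1 for n in('scene','side','wrist')}
f=lambda p:np.concatenate([proj(n,C(p,g(p[3])))[0]-[u,v] for n,u,v,g in obs])
r=ls(f,[603,-1,.25,.08],loss='soft_l1',x_scale=[10,10,.05,.05]); p=r.x
print(p); print(f(p).reshape(-1,2).round(1).tolist())
for nm,P in [('pivot',L(0,0,129)),('post',L(p[3],58,129)),('post1.7',L(1.7,58,129)),('handle',[-96,-75,94]),('hinge',[60,-75,88]),('up1.7',[60+156*np.sin(.13+.038),-75,88+156])]: print(nm,C(p,P))
# lamp
def Lp(q,P): return C(q,P)
lo=[('side',192,171,[0,0,16]),('side',180,77,[0,0,285]),('side',244,120,[0,-220,285])]
g=lambda q:np.concatenate([proj(n,C(q,P))[0]-[u,v] for n,u,v,P in lo])
r=ls(g,[485,188,.25]); print('lamp',r.x,g(r.x).round(1),C(r.x,[0,-220,285]), proj('wrist',C(r.x,[0,-220,285])),proj('scene',[C(r.x,[0,-220,285]),C(r.x,[0,0,285])]))
```

```text
[604.131  -2.203   0.245   0.048]
[[-0.8, -2.7], [-0.5, -0.9], [-0.6, 0.6], [-3.1, 0.2], [-0.1, 1.1], [19.0, -3.4], [-1.2, -0.5], [-0.3, 0.4], [-2.3, -0.4], [-2.2, 0.8], [-1.2, -0.4], [-0.9, 0.5], [0.2, -1.2], [-1.3, -2.2]]
pivot [513.421   6.031 129.   ]
post [496.65   61.553 129.   ]
post1.7 [459.437 -15.176 129.   ]
handle [529.2   -98.257  94.   ]
hinge [680.537 -60.402  88.   ]
up1.7 [705.842 -54.072 244.   ]
lamp [486.087 204.54    0.238] [-0.6 -3.7 -0.7  1.2  1.   1.9] [538.005  -9.246 285.   ] [[515.735 309.179]] [[249.419 127.267]
 [288.476  94.35 ]]
```

The fit is consistent to about 2 px and agrees with the given sizes. I'll rise clear of the tube, go back, and turn the wrist by a quarter.

Emit:
{"op": "move_arm", "data": {
  "fingers": [40,40,40,40,40,40,40,40,40,40],
  "travel": [
    [0,0,-50],
    [0,0,-100],
    [0,0,-130],
    [0,50,-130],
    [0,100,-130],
    [0,150,-130],
    [0,200,-130],
    [-40,225,-130],
    [-60,225,-130],
    [-60,225,-130]
  ],
  "dr": [
    [0,0,0],
    [0,0,0.1],
    [0,0,0.25],
    [0,0,0.4],
    [0,0,0.55],
    [0,0,0.7],
    [0,0,0.85],
    [0,0,1.0],
    [0,0,1.15],
    [0,0,1.3]
  ]
}}

```text
clock: 1.15
position: [398.6, 61.4, 535.1]
ee_rot: [-0.148, 0.989, 0.001, 0.001]
contact_force: [0.7, -1.0, -0.3]
gripper_width: 39.9
grasp_force: 0.0
```

```bash
cat >> h.py <<'E'
from scipy.spatial.transform import Rotation as Ro
def toolR(z,y):
    z=np.array(z)/np.linalg.norm(z); y=np.array(y)-z*np.dot(y,z); y/=np.linalg.norm(y); return np.column_stack([np.cross(y,z),y,z])
def rel(grasp,R,back=0,s=None):
    s=s or arm.read_state(); R0=Ro.from_quat(s['ee_rot']).as_matrix()
    t=np.array(grasp)-R[:,2]*(155+back)
    print('TCP',t.round(1),'travel',(R0.T@(t-s['position'])).round(1),'dr',Ro.from_matrix(R0.T@R).as_rotvec().round(3))
def st():
    s=arm.read_state(); R=Ro.from_quat(s['ee_rot']).as_matrix()
    print(round(s['clock'],2),'pos',s['position'].round(1),'q',s['joints'].round(2),'F',s['contact_force'].round(1),'w',round(s['gripper_width'],1),round(s['grasp_force'],1),'z',R[:,2].round(3),'y',R[:,1].round(3),'G',(s['position']+155*R[:,2]).round(1)); return s
E
python3 - <<'E'
from h import *
st(); R=toolR([np.sin(.55),0,-np.cos(.55)],[0,1,0])
rel([497,61.5,136],R,70)
E
```

```text
1.15 pos [398.6  61.4 535.1] q [ 0.56 -0.08 -0.24 -0.   -1.42 -1.83] F [ 0.7 -1.  -0.3] w 39.9 0.0 z [ 0.001  0.001 -1.   ] y [-0.293  0.956  0.001] G [398.7  61.6 380.1]
TCP [379.4  61.5 327.8] travel [ 18.6   5.5 207.2] dr [ 0.083 -0.545  0.29 ]
```

Emit:
{"op": "move_arm", "data": {
  "fingers": [40,40,40,40,40,40,40,40],
  "travel": [
    [0,0,0],
    [0,0,0],
    [18,5,50],
    [18,5,100],
    [18,5,150],
    [18,5,207],
    [18,5,207],
    [18,5,207]
  ],
  "dr": [
    [0.03,-0.15,0.1],
    [0.05,-0.3,0.2],
    [0.07,-0.45,0.25],
    [0.083,-0.545,0.29],
    [0.083,-0.545,0.29],
    [0.083,-0.545,0.29],
    [0.083,-0.545,0.29],
    [0.083,-0.545,0.29]
  ]
}}

```text
clock: 1.95
position: [382.4, 53.9, 340.4]
ee_rot: [-0.005, 0.965, 0.001, 0.262]
contact_force: [-53.8, 4.8, -62.5]
gripper_width: 40.2
grasp_force: 0.0
```

Run:
```python
from h import *
st(); R=toolR([np.sin(.55),0,-np.cos(.55)],[0,1,0])
rel([497,61.5,136],R,0)
im=save('wrist','w1.png'); im2=save('side','s1.png')
cv2.imwrite('pics/c1.png',np.hstack([im,im2])[:,:,::-1][:, :, :].copy()[::1] if 0 else cv2.resize(np.hstack([im,im2]),(800,300))[:,:,::-1])
print(proj('wrist',[[496.6,61.5,145],[496.6,61.5,129]]))
```

```text
1.95 pos [382.4  53.9 340.4] q [ 0.31 -0.06 -1.07  1.27 -0.16 -3.1 ] F [-53.8   4.8 -62.5] w 40.2 0.0 z [ 0.506  0.004 -0.862] y [-0.011  1.    -0.001] G [460.9  54.6 206.7]
TCP [416.   61.5 268.1] travel [ 7.6  7.3 79.3] dr [ 0.005 -0.019  0.01 ]
[[264.59476649 214.65802595]
 [264.00041187 196.2950553 ]]
```

View pics/c1.png

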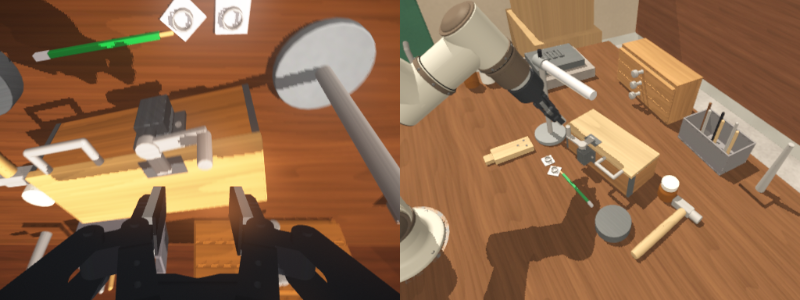

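The fingers are 70 mm short of the post and nothing is touching them, but joints 3, 5 and 6 are at their limits, so this tilt is out of reach here. I'll back out slightly and fit the kinematics.

Emit:
{"op": "move_arm", "data": {
  "fingers": [40,40,40,40,40,40],
  "travel": [
    [0,0,-20],
    [0,0,-40],
    [0,0,-60],
    [0,0,-80],
    [0,0,-80],
    [0,0,-80]
  ],
  "dr": [
    [0,0.05,0],
    [0,0.1,0],
    [0,0.2,0],
    [0,0.3,0],
    [0,0.3,0],
    [0,0.3,0]
  ]
}}

```text
clock: 2.65
position: [341.7, 55.5, 412.1]
ee_rot: [-0.004, 0.993, 0.006, 0.117]
contact_force: [0.4, 0.4, 1.0]
gripper_width: 40.0
grasp_force: 0.0
```

```bash
cat > kin.py <<'E'
import numpy as np
from scipy.spatial.transform import Rotation as Ro
def fk(q,k,s4=1,s6=1):
    d1,a2,a3,d4,d5,d6=k
    R=Ro.from_euler('z',q[0]); p=np.array([0,0,d1])
    R=R*Ro.from_euler('y',q[1]); p=p+R.apply([0,0,a2])
    R=R*Ro.from_euler('y',-q[2]); p=p+R.apply([0,0,a3])
    R=R*Ro.from_euler('x',s4*q[3]); p=p+R.apply([d4,0,0])
    R=R*Ro.from_euler('y',-q[4]); p=p+R.apply([d6,-d5,0])
    R=R*Ro.from_euler('x',s6*q[5]); return p,R
E
python3 - <<'E'
from h import *; from kin import fk
from scipy.optimize import least_squares as ls
s=st()
D=[([2.58600722e-01,3.85389326e-01,6.97824529e-03,-3.26440733e-04,-1.19399854,-2.58630824e-01],[624.865,.034,403.886],[-.70705,.70716,.00054,-.00062]),
(s['joints'],s['position'],s['ee_rot']),
([.31,-.06,-1.07,1.27,-.16,-3.1],[382.4,53.9,340.4],[-.005,.965,.001,.262]),
([.56,-.08,-.24,0,-1.42,-1.83],[398.6,61.4,535.1],[-.148,.989,.001,.001])]
W=[1,1,.2,.2]
for s4 in(1,-1):
  for s6 in(1,-1):
    f=lambda k:np.concatenate([w*(fk(q,k,s4,s6)[0]-p) for (q,p,_),w in zip(D,W)]+[(k-[200,500,0,420,160,150])*.001])
    r=ls(f,[200,560,0,420,160,150]); C=[(fk(q,r.x,s4,s6)[1].inv()*Ro.from_quat(o)) for q,p,o in D]
    print(s4,s6,r.x.round(1),r.fun[:12].round(1),[ (C[0].inv()*c).magnitude().round(3) for c in C])
E
```

```text
2.65 pos [341.7  55.5 412.1] q [ 0.69 -0.19 -0.7   0.18 -0.87 -2.36] F [0.4 0.4 1. ] w 40.0 0.0 z [ 0.232  0.013 -0.973] y [-0.009  1.     0.012] G [377.7  57.6 261.4]Traceback (most recent call last):
  File "<stdin>", line 13, in <module>
AttributeError: 'float' object has no attribute 'round'
```

Run:
```python
from h import *; from kin import fk
from scipy.optimize import least_squares as ls
s=arm.read_state()
D=[([2.58600722e-01,3.85389326e-01,6.97824529e-03,-3.26440733e-04,-1.19399854,-2.58630824e-01],[624.865,.034,403.886],[-.70705,.70716,.00054,-.00062]),
(s['joints'],s['position'],s['ee_rot']),
([.31,-.06,-1.07,1.27,-.16,-3.1],[382.4,53.9,340.4],[-.005,.965,.001,.262]),
([.56,-.08,-.24,0,-1.42,-1.83],[398.6,61.4,535.1],[-.148,.989,.001,.001])]
W=[1,1,.2,.2]; best=None
for s4 in(1,-1):
  for s6 in(1,-1):
    f=lambda k:np.concatenate([w*(fk(q,k,s4,s6)[0]-p) for (q,p,_),w in zip(D,W)]+[(k-[200,500,0,420,160,150])*.001])
    r=ls(f,[200,560,0,420,160,150]); C=[(fk(q,r.x,s4,s6)[1].inv()*Ro.from_quat(o)) for q,p,o in D]
    m=[round(float((C[0].inv()*c).magnitude()),3) for c in C]
    print(s4,s6,r.x.round(1),r.fun[:12].round(1),m)
    if best is None or sum(m)<best[0]: best=(sum(m),s4,s6,r.x,C[0])
_,s4,s6,k,C=best; np.save('k.npy',np.r_[k,s4,s6,C.as_quat()])
lo=np.array([-3.14,-1.21,-1.07,-3.16,-2.99,-3.1]);hi=np.array([3.14,2.06,1.41,2.05,-.16,3.1])
def ik(G,R,q0):
    t=np.array(G)-155*R[:,2]
    def e(q):
        p,O=fk(q,k,s4,s6); return np.r_[(p-t)/10,(Ro.from_matrix(R).inv()*(O*C)).as_rotvec()*20]
    r=ls(e,np.clip(q0,lo+.01,hi-.01),bounds=(lo,hi)); return r.x,np.linalg.norm(r.fun)
np.set_printoptions(precision=2,suppress=True)
q0=s['joints']
p2=.245
for t in (.2,.3,.35,.4,.45,.55):
  for psi in(-.4,-.2,0,.3):
    z=[np.sin(t)*np.cos(psi),np.sin(t)*np.sin(psi),-np.cos(t)]; y=[-np.sin(psi),np.cos(psi),0]
    o=[]
    for G in ([497,61.5,136],[459,-15,136]):
        q,e=ik(G,toolR(z,y),q0); o+=[q,round(e,2)]
    print('latch',t,psi,*o)
for t in(0,.2,.4):
    z=[np.sin(t)*np.cos(p2),np.sin(t)*np.sin(p2),-np.cos(t)]; y=[-np.cos(p2)*np.cos(t),-np.sin(p2)*np.cos(t),-np.sin(t)]
    print('lid',t,*[(q,round(e,2)) for G in([529,-98,94],[604,-80,223],[706,-54,244]) for q,e in [ik(G,toolR(z,y),np.array(D[0][0]))]])
```

```text
1 1 [-123.1  610.1  283.9  292.5  174.6  166.2] [  5.4 -14.   28.  -18.5  17.7 -21.4 -18.    2.4 -36.6 -13.1 -11.7   3.5] [0.0, 2.331, 3.136, 3.137]
1 -1 [-123.1  610.1  283.9  292.5  174.6  166.2] [  5.4 -14.   28.  -18.5  17.7 -21.4 -18.    2.4 -36.6 -13.1 -11.7   3.5] [0.0, 0.361, 2.543, 0.012]
-1 1 [158.4 564.8   1.2 421.4 159.9 123.3] [ 0.  -0.   0.1 -0.   0.1  0.  -0.  -0.2  0.1 -0.1 -0.1 -0.6] [0.0, 2.089, 0.603, 3.137]
-1 -1 [158.4 564.8   1.2 421.4 159.9 123.3] [ 0.  -0.   0.1 -0.   0.1  0.  -0.  -0.2  0.1 -0.1 -0.1 -0.6] [0.0, 0.0, 0.005, 0.012]
latch 0.2 -0.4 [ 0.53  0.23 -0.67  0.3  -0.57 -2.74] 0.0 [ 0.4   0.15 -0.77  0.29 -0.53 -2.61] 0.0
latch 0.2 -0.2 [ 0.51  0.22 -0.67  0.25 -0.54 -2.49] 0.0 [ 0.39  0.15 -0.76  0.23 -0.51 -2.35] 0.0
latch 0.2 0 [ 0.5   0.22 -0.65  0.19 -0.53 -2.22] 0.0 [ 0.37  0.15 -0.73  0.15 -0.51 -2.06] 0.0
latch 0.2 0.3 [ 0.47  0.22 -0.6   0.06 -0.55 -1.79] 0.0 [ 0.33  0.15 -0.67  0.01 -0.55 -1.61] 0.0
latch 0.3 -0.4 [ 0.53  0.2  -0.82  0.59 -0.44 -3.02] 0.0 [ 0.39  0.12 -0.92  0.61 -0.38 -2.92] 0.0
latch 0.3 -0.2 [ 0.51  0.19 -0.82  0.54 -0.38 -
[... 1789 characters left out ...]
16 -1.63] 2.15 [ 0.3   0.09 -0.79 -0.24 -0.16 -1.33] 0.77
lid 0 (array([ 0.12,  0.41, -0.41,  0.  , -0.76,  0.13]), np.float64(0.0)) (array([ 0.13,  0.38, -0.07,  0.  , -1.12,  0.11]), np.float64(0.0)) (array([ 0.15,  0.53,  0.23,  0.  , -1.27,  0.09]), np.float64(0.0))
lid 0.2 (array([ 0.1 ,  0.34, -0.51, -0.06, -0.52,  0.19]), np.float64(0.0)) (array([ 0.12,  0.3 , -0.2 , -0.03, -0.88,  0.14]), np.float64(0.0)) (array([ 0.14,  0.44,  0.08, -0.02, -1.01,  0.11]), np.float64(0.0))
lid 0.4 (array([ 0.08,  0.31, -0.57, -0.22, -0.3 ,  0.37]), np.float64(0.0)) (array([ 0.11,  0.23, -0.31, -0.09, -0.63,  0.2 ]), np.float64(0.0)) (array([ 0.13,  0.37, -0.06, -0.06, -0.74,  0.15]), np.float64(0.0))
```

The fitted model matches to 0.1 mm. A tilt of 0.36 at heading 0.3 works for the latch.

```bash
cat >> kin.py <<'E'
from scipy.optimize import least_squares as ls
_k=np.load('k.npy'); k=_k[:6]; s4,s6=_k[6:8]; C=Ro.from_quat(_k[8:])
lo=np.array([-3.14,-1.21,-1.07,-3.16,-2.99,-3.1]);hi=np.array([3.14,2.06,1.41,2.05,-.16,3.1])
def ik(G,R,q0,back=0):
    t=np.array(G)-(155+back)*R[:,2]
    def e(q):
        p,O=fk(q,k,s4,s6); return np.r_[(p-t)/10,(Ro.from_matrix(R).inv()*(O*C)).as_rotvec()*20]
    r=ls(e,np.clip(q0,lo+.01,hi-.01),bounds=(lo,hi)); return r.x.round(2),np.linalg.norm(r.fun).round(2)
E
python3 - <<'E'
from h import *; from kin import ik
s=st(); t,psi=.36,.3
R=toolR([np.sin(t)*np.cos(psi),np.sin(t)*np.sin(psi),-np.cos(t)],[-np.sin(psi),np.cos(psi),0]); np.save('RL.npy',R)
for b in(0,50,90): print(ik([497,61.5,136],R,s['joints'],b)); rel([497,61.5,136],R,b,s)
E
```

```text
2.65 pos [341.7  55.5 412.1] q [ 0.69 -0.19 -0.7   0.18 -0.87 -2.36] F [0.4 0.4 1. ] w 40.0 0.0 z [ 0.232  0.013 -0.973] y [-0.009  1.     0.012] G [377.7  57.6 261.4]
(array([ 0.48,  0.17, -0.77,  0.22, -0.28, -1.95]), np.float64(0.0))
TCP [444.8  45.4 281.1] travel [-69.8 -12.5 151.3] dr [-0.074 -0.123 -0.282]
(array([ 0.49,  0.07, -0.72,  0.16, -0.44, -1.89]), np.float64(0.0))
TCP [428.   40.2 327.9] travel [-64.3 -17.1 101.8] dr [-0.074 -0.123 -0.282]
(array([ 0.5 , -0.01, -0.68,  0.13, -0.56, -1.87]), np.float64(0.0))
TCP [414.5  36.  365.3] travel [-59.9 -20.7  62.2] dr [-0.074 -0.123 -0.282]
```

Emit:
{"op": "move_arm", "data": {
  "fingers": [40,40,40,40,40,40,40],
  "travel": [
    [-15,-5,5],
    [-35,-12,25],
    [-60,-20,50],
    [-63,-18,80],
    [-64,-17,102],
    [-64,-17,102],
    [-64,-17,102]
  ],
  "dr": [
    [-0.03,-0.05,-0.1],
    [-0.05,-0.09,-0.2],
    [-0.074,-0.123,-0.282],
    [-0.074,-0.123,-0.282],
    [-0.074,-0.123,-0.282],
    [-0.074,-0.123,-0.282],
    [-0.074,-0.123,-0.282]
  ]
}}

```text
clock: 3.35
position: [427.5, 37.2, 325.1]
ee_rot: [-0.148, 0.973, 0.022, 0.175]
contact_force: [-0.1, 0.3, 0.8]
gripper_width: 40.1
grasp_force: 0.0
```

Run:
```python
from h import *
s=st(); R=np.load('RL.npy')
rel([497,61.5,136],R,0,s)
im=save('wrist','w2.png'); im2=save('side','s2.png')
cv2.imwrite('pics/c2.png',np.hstack([cv2.resize(im,(480,360)),cv2.resize(im2[60:300,150:330],(270,360))])[:,:,::-1])
print(proj('wrist',[[496.6,61.5,145],[496.6,61.5,129]])*480/512)
```

```text
3.35 pos [427.5  37.2 325.1] q [ 0.49  0.07 -0.73  0.17 -0.43 -1.9 ] F [-0.1  0.3  0.8] w 40.1 0.0 z [ 0.334  0.094 -0.938] y [-0.295  0.956 -0.01 ] G [479.3  51.7 179.7]
TCP [444.8  45.4 281.1] travel [-2.5  3.1 47.8] dr [-0.009 -0.006  0.003]
[[242.89995421 228.77467067]
 [242.69341953 210.41219801]]
```

View pics/c2.png

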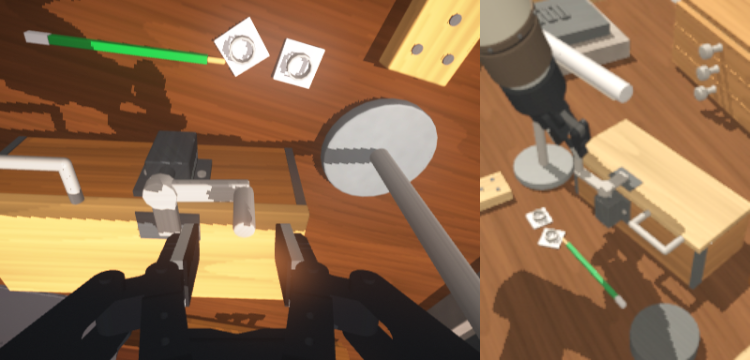

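The post top is at about (244,228) and the model predicts (243,229), centred between the fingers. I'll advance and close.

Emit:
{"op": "move_arm", "data": {
  "fingers": [40,40,40,40,10,10,10,10,10,10],
  "travel": [
    [-1,1,15],
    [-2,3,30],
    [-2,3,48],
    [-2,3,48],
    [-2,3,48],
    [-2,3,48],
    [-2,3,48],
    [-2,3,48],
    [-2,3,48],
    [-2,3,48]
  ],
  "dr": [
    [0,0,0],
    [-0.009,-0.006,0.003],
    [-0.009,-0.006,0.003],
    [-0.009,-0.006,0.003],
    [-0.009,-0.006,0.003],
    [-0.009,-0.006,0.003],
    [-0.009,-0.006,0.003],
    [-0.009,-0.006,0.003],
    [-0.009,-0.006,0.003],
    [-0.009,-0.006,0.003]
  ]
}}

```text
clock: 4.45
position: [445.1, 45.3, 282.5]
ee_rot: [-0.147, 0.973, 0.027, 0.179]
contact_force: [-1.3, -3.5, 6.9]
gripper_width: 11.6
grasp_force: 58.9
```

Run:
```python
from h import *
s=st(); R0=Ro.from_quat(s['ee_rot']).as_matrix()
G=s['position']+155*R0[:,2]; piv=np.array([513.4,6.0])
# arc from estimated start angle
v=G[:2]-piv; a0=np.arctan2(v[1],v[0]); print('r',np.hypot(*v),'q',a0-np.pi/2-.245)
for d in np.arange(.15,1.86,.1):
    g=piv+58*np.array([np.cos(a0+d),np.sin(a0+d)]); g0=piv+58*np.array([np.cos(a0),np.sin(a0)])
    print(round(d,2),(R0.T@np.r_[g-g0,0]).round(1))
```

```text
4.45 pos [445.1  45.3 282.5] q [ 0.48  0.17 -0.77  0.22 -0.28 -1.95] F [-1.3 -3.5  6.9] w 11.6 58.9 z [ 0.34   0.106 -0.935] y [-0.295  0.955  0.001] G [497.8  61.7 137.7]
r 57.80931932002194 q 0.028340873016935775
0.15 [ 8.1 -0.4 -3.1]
0.25 [13.4 -1.4 -5.1]
0.35 [18.7 -3.  -7.1]
0.45 [23.7 -5.1 -9. ]
0.55 [ 28.5  -7.8 -10.9]
0.65 [ 33.1 -10.9 -12.6]
0.75 [ 37.3 -14.5 -14.2]
0.85 [ 41.2 -18.6 -15.7]
0.95 [ 44.7 -23.  -17. ]
1.05 [ 47.7 -27.8 -18.2]
1.15 [ 50.3 -32.9 -19.2]
1.25 [ 52.4 -38.3 -20. ]
1.35 [ 54.  -43.8 -20.6]
1.45 [ 55.  -49.5 -21. ]
1.55 [ 55.6 -55.3 -21.2]
1.65 [ 55.5 -61.1 -21.2]
1.75 [ 55.  -66.8 -21. ]
1.85 [ 53.9 -72.5 -20.6]
```

Emit:
{"op": "move_arm", "data": {
  "fingers": [10,10,10,10,10,10,10,10,10,10],
  "travel": [
    [4,0,-1.5],
    [8.1,-0.4,-3.1],
    [13.4,-1.4,-5.1],
    [18.7,-3,-7.1],
    [23.7,-5.1,-9],
    [28.5,-7.8,-10.9],
    [33.1,-10.9,-12.6],
    [37.3,-14.5,-14.2],
    [41.2,-18.6,-15.7],
    [41.2,-18.6,-15.7]
  ],
  "dr": [
    [0,0,0],
    [0,0,0],
    [0,0,0],
    [0,0,0],
    [0,0,0],
    [0,0,0],
    [0,0,0],
    [0,0,0],
    [0,0,0],
    [0,0,0]
  ]
}}

```text
clock: 5.45
position: [406.9, 15.5, 282.4]
ee_rot: [-0.148, 0.972, 0.028, 0.178]
contact_force: [-17.1, 13.5, 17.5]
gripper_width: 12.2
grasp_force: 60.4
```

Run:
```python
from h import *
s=st(); im=save('wrist','w3.png'); im2=save('side','s3.png')
cv2.imwrite('pics/c3.png',np.hstack([cv2.resize(im,(480,360)),cv2.resize(im2[60:300,150:330],(270,360))])[:,:,::-1])
```

```text
5.45 pos [406.9  15.5 282.4] q [ 0.45  0.1  -0.84  0.19 -0.27 -1.89] F [-17.1  13.5  17.5] w 12.2 60.4 z [ 0.339  0.108 -0.935] y [-0.298  0.955  0.002] G [459.4  32.2 137.5]
```

View pics/c3.png

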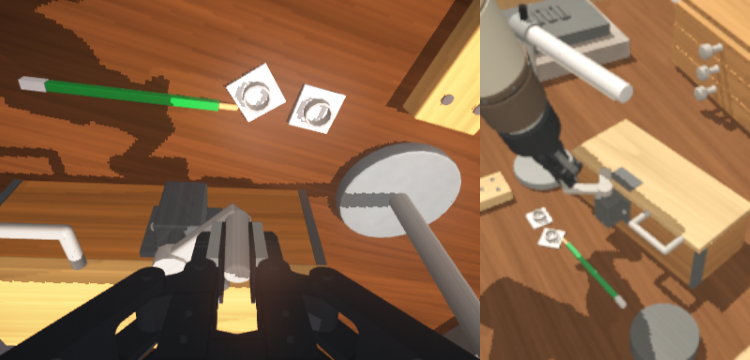

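The lever is following, with the post held between the pads. I'll continue along the arc.

Emit:
{"op": "move_arm", "data": {
  "fingers": [10,10,10,10,10,10,10,10,10,10],
  "travel": [
    [3.5,-4.4,-1.3],
    [6.5,-9.2,-2.5],
    [9.1,-14.3,-3.5],
    [11.2,-19.7,-4.3],
    [12.8,-25.2,-4.9],
    [13.8,-30.9,-5.3],
    [14.4,-36.7,-5.5],
    [14.3,-42.5,-5.5],
    [13.8,-48.2,-5.3],
    [13.8,-48.2,-5.3]
  ],
  "dr": [
    [0,0,0],
    [0,0,0],
    [0,0,0],
    [0,0,0],
    [0,0,0],
    [0,0,0],
    [0,0,0],
    [0,0,0],
    [0,0,0],
    [0,0,0]
  ]
}}

```text
clock: 6.55
position: [406.4, -36.4, 281.0]
ee_rot: [-0.147, 0.973, 0.027, 0.175]
contact_force: [-8.2, 1.9, 9.5]
gripper_width: 11.9
grasp_force: 63.0
```

Emit:
{"op": "move_arm", "data": {
  "fingers": [45,45,45,45,45,45,45,45,45,45],
  "travel": [
    [0,0,0],
    [0,0,0],
    [0,0,0],
    [0,0,0],
    [0,0,-15],
    [0,0,-40],
    [0,0,-70],
    [0,0,-100],
    [0,0,-100],
    [0,0,-100]
  ],
  "dr": [
    [0,0,0],
    [0,0,0],
    [0,0,0],
    [0,0,0],
    [0,0,0],
    [0,0,0],
    [0,0,0],
    [0,0,0],
    [0,0,0],
    [0,0,0]
  ]
}}

```text
clock: 7.55
position: [374.3, -46.4, 375.3]
ee_rot: [-0.147, 0.973, 0.027, 0.178]
contact_force: [0.8, -1.2, -0.4]
gripper_width: 45.2
grasp_force: 0.0
```

Run:
```python
from h import *; from kin import ik
s=st(); im=save('wrist','w4.png'); im2=save('side','s4.png')
cv2.imwrite('pics/c4.png',np.hstack([cv2.resize(im,(480,360)),cv2.resize(im2[60:300,150:330],(270,360))])[:,:,::-1])
c,n=np.cos(.245),np.sin(.245); t=.3
R=toolR([np.sin(t)*c,np.sin(t)*n,-np.cos(t)],[-np.cos(t)*c,-np.cos(t)*n,-np.sin(t)]); np.save('RH.npy',R)
for b in(100,60,0): print(ik([529.2,-98.3,94],R,[.1,.3,-.5,0,-.5,.2],b)); rel([529.2,-98.3,94],R,b,s)
```

```text
7.55 pos [374.3 -46.4 375.3] q [ 0.32 -0.1  -0.68  0.01 -0.62 -1.59] F [ 0.8 -1.2 -0.4] w 45.2 0.0 z [ 0.338  0.106 -0.935] y [-0.295  0.955  0.001] G [426.7 -30.  230.3]
(array([ 0.08,  0.14, -0.5 , -0.08, -0.63,  0.22]), np.float64(0.0))
TCP [ 456.1 -116.6  337.6] travel [-40.4 -91.3  55.5] dr [-0.034  0.063 -1.519]
(array([ 0.09,  0.21, -0.53, -0.09, -0.54,  0.23]), np.float64(0.0))
TCP [ 467.6 -113.7  299.4] travel [-37.9 -92.   95.4] dr [-0.034  0.063 -1.519]
(array([ 0.09,  0.32, -0.55, -0.12, -0.4 ,  0.25]), np.float64(0.0))
TCP [ 484.8 -109.4  242.1] travel [-34.1 -93.  155.3] dr [-0.034  0.063 -1.519]
```

View pics/c4.png

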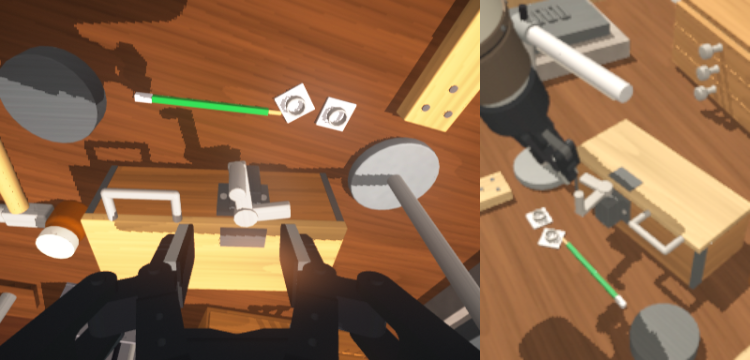

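The lever now points out at about 1.77 rad, with the tongue clear of the lid. Next is the handle.

Emit:
{"op": "move_arm", "data": {
  "fingers": [30,30,30,30,30,30,30,30,30,30],
  "travel": [
    [0,-20,0],
    [-5,-40,5],
    [-15,-60,15],
    [-25,-80,30],
    [-35,-91,45],
    [-40,-91,55],
    [-40,-91,55],
    [-40,-91,55],
    [-40,-91,55],
    [-40,-91,55]
  ],
  "dr": [
    [0,0,-0.15],
    [0,0,-0.3],
    [-0.01,0.01,-0.45],
    [-0.01,0.02,-0.6],
    [-0.02,0.03,-0.75],
    [-0.02,0.04,-0.9],
    [-0.03,0.05,-1.05],
    [-0.03,0.06,-1.2],
    [-0.034,0.063,-1.35],
    [-0.034,0.063,-1.5]
  ]
}}

```text
clock: 8.65
position: [455.9, -116.4, 335.6]
ee_rot: [0.761, -0.632, 0.086, -0.119]
contact_force: [1.1, 0.4, 0.5]
gripper_width: 30.0
grasp_force: 0.0
```

Run:
```python
from h import *
s=st(); R=np.load('RH.npy'); im=save('wrist','w5.png')
for b in(50,0): rel([529.2,-98.3,94],R,b,s)
from math import cos,sin
c,n=cos(.245),sin(.245)
P=[[604.13+c*-96-n*y*1, -2.2+n*-96+c*y,94] for y in(-109,-75,-41)]
print(P,proj('wrist',P))
cv2.imwrite('pics/c5.png',im[:,:,::-1])
```

```text
8.65 pos [ 455.9 -116.4  335.6] q [ 0.08  0.14 -0.5  -0.08 -0.64  0.16] F [1.1 0.4 0.5] w 30.0 0.0 z [ 0.28   0.072 -0.957] y [-0.942 -0.173 -0.289] G [ 499.3 -105.2  187.3]
TCP [ 470.4 -113.   289.8] travel [ 0.2 -1.1 48.1] dr [ 0.006  0.002 -0.061]
TCP [ 484.8 -109.4  242.1] travel [ 0.3 -1.4 98.1] dr [ 0.006  0.002 -0.061]
[[537.4354562045813, -131.23037560172017, 94], [529.1885411617699, -98.24570655265057, 94], [520.9416261189584, -65.26103750358097, 94]] [[244.53994848 153.9736293 ]
 [247.54222028 199.6894898 ]
 [250.2916352  241.55507612]]
```

View pics/c5.png

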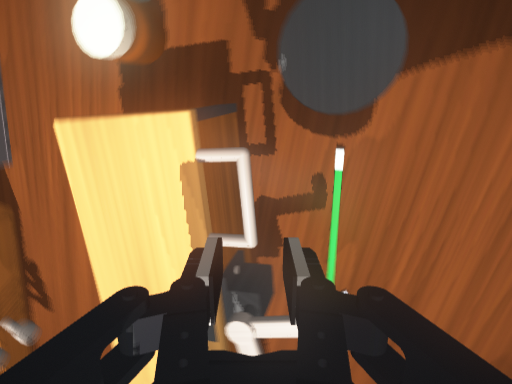

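The bar runs from (246,155) to (250,242), matching the prediction within a pixel or two. I'll go down with the opening at 22 and close.

Emit:
{"op": "move_arm", "data": {
  "fingers": [22,22,22,22,22,22,22,22,22,22],
  "travel": [
    [0,-1,20],
    [0,-1,40],
    [0,-1,50],
    [0,-1,60],
    [0,-1,68],
    [0,-1,76],
    [0,-1.4,84],
    [0,-1.4,92],
    [0,-1.4,98],
    [0,-1.4,98]
  ],
  "dr": [
    [0,0,-0.03],
    [0.006,0,-0.06],
    [0.006,0,-0.06],
    [0.006,0,-0.06],
    [0.006,0,-0.06],
    [0.006,0,-0.06],
    [0.006,0,-0.06],
    [0.006,0,-0.06],
    [0.006,0,-0.06],
    [0.006,0,-0.06]
  ]
}}

```text
clock: 9.7
position: [484.9, -109.1, 243.4]
ee_rot: [0.777, -0.611, 0.092, -0.119]
contact_force: [-0.5, -0.7, -0.5]
gripper_width: 21.8
grasp_force: 0.0
```

Emit:
{"op": "move_arm", "data": {
  "fingers": [4,4,4,4,4],
  "travel": [
    [0,0,0],
    [0,0,0],
    [0,0,0],
    [0,0,0],
    [0,0,0]
  ],
  "dr": [
    [0,0,0],
    [0,0,0],
    [0,0,0],
    [0,0,0],
    [0,0,0]
  ]
}}

```text
clock: 10.2
position: [485.1, -109.1, 244.4]
ee_rot: [0.777, -0.611, 0.092, -0.12]
contact_force: [2.4, -0.1, -2.6]
gripper_width: 7.7
grasp_force: 58.4
```

Run:
```python
from h import *; from kin import ik
s=st(); R0=Ro.from_quat(s['ee_rot']).as_matrix()
c,n=np.cos(.245),np.sin(.245)
f=lambda th:np.array([-156*np.cos(th+.0385)*c,-156*np.cos(th+.0385)*n,156*np.sin(th+.0385)])
G=s['position']+155*R0[:,2]
for th in np.r_[np.arange(.1,1.75,.1),1.75]:
    d=f(th)-f(0); print(round(th,2),(R0.T@d).round(1),ik(G+d,R0,s['joints'])[1])
```

```text
10.2 pos [ 485.1 -109.1  244.4] q [ 0.09  0.32 -0.55 -0.12 -0.41  0.25] F [ 2.4 -0.1 -2.6] w 7.7 58.4 z [ 0.291  0.074 -0.954] y [-0.927 -0.226 -0.3  ] G [530.1 -97.6  96.6]
0.1 [ -0.1  -6.  -14.4] 0.0
0.2 [ -0.1 -13.4 -28.1] 0.0
0.3 [ -0.2 -22.1 -41.1] 0.0
0.4 [ -0.3 -32.  -53.1] 0.0
0.5 [ -0.3 -43.1 -64. ] 0.0
0.6 [ -0.4 -55.3 -73.8] 0.0
0.7 [ -0.5 -68.3 -82.3] 0.0
0.8 [ -0.6 -82.2 -89.5] 0.0
0.9 [ -0.7 -96.7 -95.2] 0.0
1.0 [  -0.8 -111.7  -99.5] 0.0
1.1 [  -0.9 -127.  -102.3] 0.0
1.2 [  -1.  -142.6 -103.5] 0.0
1.3 [  -1.1 -158.2 -103.1] 0.0
1.4 [  -1.2 -173.6 -101.2] 0.0
1.5 [  -1.3 -188.8  -97.8] 0.0
1.6 [  -1.3 -203.6  -92.9] 0.0
1.7 [  -1.4 -217.9  -86.5] 0.0
1.75 [  -1.5 -224.7  -82.8] 0.0
```

Emit:
{"op": "move_arm", "data": {
  "fingers": [4,4,4,4,4,4,4,4,4,4],
  "travel": [
    [0,-3,-7.2],
    [0,-6,-14.4],
    [0,-9.6,-21.3],
    [0,-13.4,-28.1],
    [0,-17.6,-34.7],
    [0,-22.1,-41.1],
    [0,-27,-47.2],
    [0,-32,-53.1],
    [0,-37.5,-58.6],
    [0,-43.1,-64]
  ],
  "dr": [
    [0,0,0],
    [0,0,0],
    [0,0,0],
    [0,0,0],
    [0,0,0],
    [0,0,0],
    [0,0,0],
    [0,0,0],
    [0,0,0],
    [0,0,0]
  ]
}}

```text
clock: 11.2
position: [505.2, -104.1, 317.9]
ee_rot: [0.777, -0.611, 0.09, -0.118]
contact_force: [-2.5, 1.4, -5.4]
gripper_width: 7.7
grasp_force: 58.3
```

Emit:
{"op": "move_arm", "data": {
  "fingers": [4,4,4,4,4,4,4,4,4,4],
  "travel": [
    [0,-6,-5],
    [0,-12.2,-9.8],
    [0,-18.6,-14.2],
    [0,-25.2,-18.3],
    [-0.1,-32,-22],
    [-0.2,-39.1,-25.5],
    [-0.3,-46.3,-28.5],
    [-0.4,-53.6,-31.2],
    [-0.4,-61,-33.5],
    [-0.5,-68.6,-35.5]
  ],
  "dr": [
    [0,0,0],
    [0,0,0],
    [0,0,0],
    [0,0,0],
    [0,0,0],
    [0,0,0],
    [0,0,0],
    [0,0,0],
    [0,0,0],
    [0,0,0]
  ]
}}

```text
clock: 12.2
position: [558.4, -90.6, 375.4]
ee_rot: [0.778, -0.61, 0.092, -0.12]
contact_force: [-10.8, 3.7, 7.6]
gripper_width: 7.6
grasp_force: 60.2
```

Emit:
{"op": "move_arm", "data": {
  "fingers": [4,4,4,4,4,4,4,4,4,4],
  "travel": [
    [0,-7.6,-1.6],
    [-0.1,-15.3,-2.8],
    [-0.1,-23,-3.6],
    [-0.2,-30.9,-4],
    [-0.2,-38.7,-3.9],
    [-0.3,-46.5,-3.6],
    [-0.3,-54.3,-2.8],
    [-0.4,-61.9,-1.7],
    [-0.4,-69.6,-0.2],
    [-0.5,-77.1,1.7]
  ],
  "dr": [
    [0,0,0],
    [0,0,0],
    [0,0,0],
    [0,0,0],
    [0,0,0],
    [0,0,0],
    [0,0,0],
    [0,0,0],
    [0,0,0],
    [0,0,0]
  ]
}}

```text
clock: 13.2
position: [631.5, -72.2, 396.1]
ee_rot: [0.778, -0.61, 0.093, -0.121]
contact_force: [-5.4, 4.8, 2.2]
gripper_width: 7.6
grasp_force: 61.4
```

Emit:
{"op": "move_arm", "data": {
  "fingers": [4,4,4,4,4,4,4],
  "travel": [
    [0,-7.4,2.3],
    [0,-14.8,4.9],
    [0,-22,7.9],
    [-0.1,-29.1,11.3],
    [-0.2,-35.9,15],
    [-0.2,-35.9,15],
    [-0.2,-35.9,15]
  ],
  "dr": [
    [0,0,0],
    [0,0,0],
    [0,0,0],
    [0,0,0],
    [0,0,0],
    [0,0,0],
    [0,0,0]
  ]
}}

```text
clock: 13.9
position: [670.2, -62.4, 392.8]
ee_rot: [0.777, -0.61, 0.095, -0.123]
contact_force: [-0.2, 5.6, 0.0]
gripper_width: 7.5
grasp_force: 58.9
```

Run:
```python
from h import *
s=st(); G=s['position']+155*Ro.from_quat(s['ee_rot']).as_matrix()[:,2]
d=G-[680.5,-60.4,88]; x=d[0]*np.cos(.245)+d[1]*np.sin(.245); print('theta',np.pi-np.arctan2(d[2],x)-.0385,np.hypot(x,d[2]))
im=save('side','s6.png'); im2=save('scene','c6.png')
cv2.imwrite('pics/c6.png',np.hstack([cv2.resize(im[20:290,130:430],(400,360)),cv2.resize(im2[60:300,150:400],(375,360))])[:,:,::-1])
```

```text
13.9 pos [670.2 -62.4 392.8] q [ 0.14  0.42  0.03 -0.04 -0.87  0.12] F [-0.2  5.6  0. ] w 7.5 58.9 z [ 0.297  0.076 -0.952] y [-0.925 -0.225 -0.306] G [716.2 -50.7 245.3]
theta 1.7635491576317046 161.5727081500164
```

View pics/c6.png

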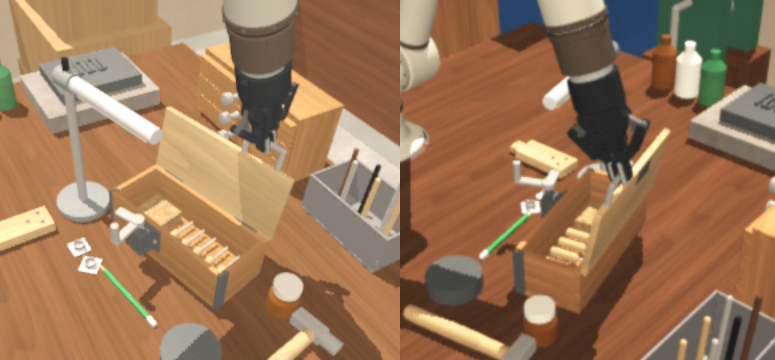

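The lid stands open past upright, at about 1.76 rad, with the lever still out and the other things unmoved. I'll release and retreat.

Emit:
{"op": "move_arm", "data": {
  "fingers": [26,26,26,26,26,26,26,26,26,26],
  "travel": [
    [0,0,0],
    [0,0,0],
    [0,0,0],
    [0,0,0],
    [0,0,-15],
    [0,0,-40],
    [0,0,-80],
    [0,0,-110],
    [0,0,-110],
    [0,0,-110]
  ],
  "dr": [
    [0,0,0],
    [0,0,0],
    [0,0,0],
    [0,0,0],
    [0,0,0],
    [0,0,0],
    [0,0,0],
    [0,0,0],
    [0,0,0],
    [0,0,0]
  ]
}}

```text
clock: 15.0
position: [636.4, -71.9, 497.7]
ee_rot: [0.777, -0.611, 0.093, -0.121]
contact_force: [-1.0, -0.3, 0.1]
gripper_width: 26.0
grasp_force: 0.0
```

Run:
```python
from h import *
st(); im=save('side','s7.png'); im2=save('scene','c7.png')
cv2.imwrite('pics/c7.png',np.hstack([cv2.resize(im[20:290,130:430],(400,360)),cv2.resize(im2[60:300,150:400],(375,360))])[:,:,::-1])
```

```text
15.0 pos [636.4 -71.9 497.7] q [ 0.13  0.31  0.12 -0.04 -1.08  0.12] F [-1.  -0.3  0.1] w 26.0 0.0 z [ 0.293  0.074 -0.953] y [-0.926 -0.225 -0.302] G [681.8 -60.4 349.9]
```

View pics/c7.png

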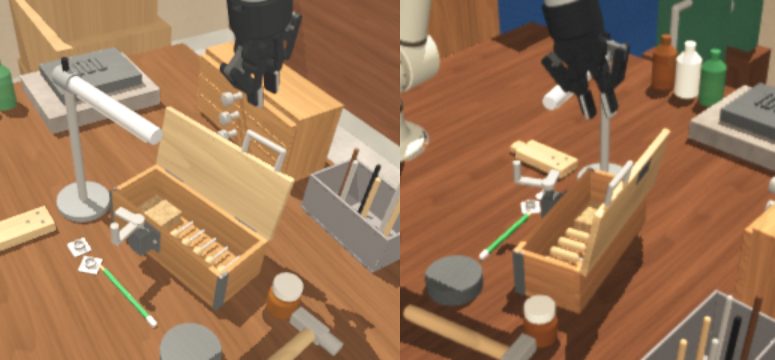

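The lid stays leaned back, the lever is out and the gripper is clear of everything, so I'm handing it in.

```bash
python3 -c "
from bench import arm
print(arm.job_done())"
```

```text
the job is handed in; nothing more can be done
None
```

The latch lever is swung out to about 1.77 rad, the lid stands open at about 1.76 rad, and the gripper is released and clear; the lamp was not bumped, nothing else on the bench looks moved in the final pictures, and the job was handed in at about 15 s.

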